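# Rake a dropped ring out from under the bench shelf

## Task

A brass ring blank has rolled under the low shelf on the bench board. Take the flat L-shaped probe by its wooden handle, slide it in under the shelf with its blade resting lightly on the board, sweep gently sideways to catch the ring, and drag it out onto the open board, wholly clear of the shelf. Touch the ring only with the probe and press hard on nothing; then stand the probe flat back on its cork pad and leave the other things alone.

Things in the scene. Friction and masses are not known exactly. Their poses are not given: they have to be found in the camera images.
- board: Fixed plywood bench board, 300 x 300 mm. Origin at the centre of its underside; its upper face is 30 mm above the origin, 6 to 18 mm above the bench top (it stands a little sunk in the bench). z up. The shelf stands on its +x half; the -x half is open. The reading is too rough to slide by: find the face by touch, slowly: contact is stiff (about 10 to 20 N per mm of pressing), and a load of 2 to 5 N keeps the blade down.
- shelf: Fixed low pale blue shelf on the board, yaw as the board's. Origin at board level, in the middle of its width. Front (open side) faces its own -x; front edge at x = -60 mm. The space under it is 26 mm high, from x = -60 mm to a back panel at x = +50 mm, and 200 mm wide, between end walls at y = -100 and y = +100 mm. The shelf plate is 18 mm thick and carries small bins (fixed), up to 104 mm above the board, all behind x = -10 mm.
- ring_mid (a point): Middle of the dropped brass ring (26 mm outside, 14 mm hole, 6 mm high, about 18 g, lying flat under the shelf). It starts out of sight 20 to 60 mm inside the front edge, at shelf y between -25 and +70 mm, so that the end near y = -100 mm is free to put the probe in.
- ring: The same brass ring; origin at the centre of its underside.
- probe_grip (a point): Grip point of the probe: on the handle's axis, 58 mm above the blade's underside. The wooden handle is 40 mm (along the blade) x 20 mm wide, standing upright, its top 80 mm above the underside. x points along the blade to the toe, z up.
- probe_toe (a point): Far end of the probe at the middle of the toe's far edge, on the underside: 175 mm ahead (+x) of the handle axis, 10 mm to its +y.
- probe: The steel probe, about 0.22 kg: a flat blade 4 mm thick and 20 mm wide from 20 mm behind the handle axis to 175 mm ahead, with a toe at the far end (x = 161 to 175 mm) that juts out on the +y side only, to y = 36 mm, so the nook for the ring lies on +y of the blade. Origin under the handle axis on the underside. It starts standing flat on the cork pad, its toe pointing roughly to the robot's left. Keep it level.
- jar: Bystander: small glass jar, 56 mm across, 70 mm high; origin at its foot.
- dish: Bystander: green dish, 90 mm across; origin at its foot.
- driver: Bystander: screwdriver lying on the bench; origin at its middle.
- pad: Fixed cork tool pad, 230 x 80 mm. Origin at the centre of its underside, upper face 30 mm above the origin, 10 to 24 mm above the bench top (it stands a little sunk in the bench). x along its length. The probe starts on it, blade along the pad's x, its handle axis about 85 mm on the -x side of the pad's middle, the whole probe within the pad.
There are look-alikes about, which are no part of the job. What is shaped like the probe but black is not meant.

How it is judged:
By the outcome, as a careful person would: the job done as asked, in the order asked, and still so for the second after the job is handed in, with the robot touching nothing.
It also fails if it takes over 72 s, if anything falls off the work surface, if the arm or the gripper's body presses on something with over 40 N, if the wrist force passes 120 N, or if a joint passes its speed limit or range.

## Robot

A 6-joint arm with a two-finger parallel gripper is mounted at the origin on the work surface. World frame = base frame: x ahead of the robot, y to its left, z up, the work surface at z = 0. Lengths are in m, angles in rad, forces in N, time in s.
With the tool pointing down it reaches from about 0.275 to 0.725 m from the base axis. Payload 5.6 kg.
Tool frame: the origin (TCP) lies at the very end of the fingers, on their centre line; the grasp point (between the pads) lies 19 mm behind it (env.grip_point_offset is the distance from the TCP to the grasp point, in m); y points along the fingers, x is the direction in which the jaws open and shut, and the axes are right-handed (so a half turn about y gives the same grasp; the last joint's range is limited). The gripper opens to 85 mm and grips with 20 to 120 N. Pads are 22 mm wide; open, the fingers measure 114 mm over their backs; the gripper's body (76 mm by 85 mm) begins 54 mm behind the grasp point. The pads swing forward as they close: fully open they stand 13 mm farther back than shut.
Start: joints at [-0.967, 0.255, 0.108, 0, -1.424, -0.285], TCP at [0.172, -0.522, 0.21] pointing down, gripper open.
Joint ranges: [-2.95, 2.95], [-1.21, 1.97], [-1.09, 1.5], [-2.87, 1.71], [-2.94, -0.07], [-3.05, 3.05]. Speed limits (rad/s): [2.57, 2.57, 3.14, 3.14, 3.14, 3.14].

## Interface

Orientations are given as [roll, pitch, yaw] about the fixed x, y, z axes, in that order (R = Rz(yaw) Ry(pitch) Rx(roll)).
In Python, from station import env, capture, job, cut_out, spot_point gives the robot as it stands.
- The arm moves only by the shell command python3 -m creep 'ROWS' [OPENING] [FORCE]. ROWS is JSON, a list of rows, each a list of 6 numbers: the shift along the world's x, y, z in mm, then the turn, a rotation vector about the world's x, y, z in rad. A call has 1 to 20 rows; each row shifts and turns the commanded pose from where the row before left it; what a row does not reach is not made up. A row lasts 1/8 s, in which the tool goes at most 62.5 mm and 10.7 degrees, less where a joint would pass 70% of its speed; a pose out of reach is approached as far as the arm can. A call is refused whole if a number of a shift passes 62.5 or a number of a turn 0.188, either way. A call with a gripper value outside its range is refused whole. OPENING is the closure, from 0 (fully open) to 1 (shut), set as the call begins (- or left out, the last holds). The fingers move at their own pace and stop on an object; FORCE is the grip in N (left out, the last holds). Time passes only in rows, so rows that do not move let the fingers close. It gives the time, the measured TCP pose, the force and the opening at its end, in the units of the state.
- env.state(): the state, without advancing time (a new reading comes with each control period).
- capture(name): name is "side" or "top" or "wrist"; returns a dict with "color" (400x640x3 uint8, red, green, blue), "range_z" (400x640 float32, m along the optical axis (not along the pixel's ray), 0 where there is no reading), "K" (3x3 intrinsics, pixels), "R" (3x3) and "t" (3): a world point X has camera coordinates R X + t. Camera axes: x right, y down, z forward; pixel columns grow to the right and rows downward; lengths in m; the calibration is good to about 2 mm. A picture is of the moment at which its call begins.
- job.finish_job(): hands the job in, once; it reports no verdict.
Trained networks look in a picture, given as the dict that the camera call returned (one of the last four; its "shot" number tells which), for a name from the list of things; names that differ only in an ending like _2 or _b are one class to them, and where a whole thing is asked for, a point or a joint stands for the part that bears it (a point fixed in the world has none). Each returns a list of dicts, best first, with "p" (0 to 1); they miss things now and then, are a little off and sometimes report something else, mostly with a low value. They report only what shows in the picture. A call takes as long as a camera call. They do not tell look-alikes from the thing itself.
- cut_out(picture, query): "mask" (400x640 bool, what is visible of it) and "rect" ([centre column, centre row, width, height] in pixels, round what is visible of it).
- spot_point(picture, query): "xy" ([column, row] in pixels: a listed point, or the origin of a listed thing).
The state is a dict: "time_s": time; "joint_pos": joint angles; "qvel": joint speeds; "effort": joint torques, N m; "eef_pos": TCP position; "orientation": TCP orientation; "contact_force": force on the tool from outside, world axes, zero at the start; "torque": the same for the moment, N m; "gripper_width": opening from 0.0 (shut) to 1.0 (fully open).
Only numpy, scipy, OpenCV 4.12 (cv2) and the standard library are available. Lean on these libraries where they do the work, as an engineer would, in place of code of your own. Each camera call takes 0.05 s, during which the arm holds its last target. There are 200 camera calls.

## Working session

There is one attempt and no reset: what is moved stays moved. The work goes in short steps, Python scripts to look and compute and a shell command to move; the robot and the scene stay as the last step left them, time stands still between calls to the robot, and variables do not carry over. Pictures are saved under pics/ and viewed, about 8 in all and at most 12, crops included, and the job is handed in when it is done.

```bash
ls; mkdir -p pics; cat > h.py <<'E'
import numpy as np, cv2
from station import env, capture, job, cut_out, spot_point
def px(P,u,v,z=None,zw=None):
    K,R,t=P["K"],P["R"],P["t"]; r=np.linalg.inv(K)@np.array([u,v,1.])
    if zw is not None:
        c=-R.T@t; d=R.T@r; return c+d*(zw-c[2])/d[2]
    return R.T@(r*z-t)
def cloud(P):
    v,u=np.mgrid[:400,:640]; z=P["range_z"]; r=np.stack([u,v,np.ones_like(u)],-1)@np.linalg.inv(P["K"]).T
    return (r*z[...,None]-P["t"])@P["R"]
def proj(P,X):
    c=P["K"]@(P["R"]@np.array(X)+P["t"]); return c[:2]/c[2]
def save(P,n): cv2.imwrite("pics/"+n,P["color"][...,::-1])
E
python3 - <<'E'
from h import *
T=capture("top");S=capture("side")
cv2.imwrite("pics/a.png",np.vstack([cv2.resize(T["color"],(480,300)),cv2.resize(S["color"],(480,300))])[...,::-1])
for n,P in (("top",T),("side",S)):
    C=cloud(P)
    for q in ["board","shelf","probe","pad","jar","dish","driver"]:
        for d in cut_out(P,q)[:3]:
            m=d["mask"]&(P["range_z"]>0); X=C[m]
            if len(X)<5: continue
            r=cv2.minAreaRect((X[:,:2]*1000).astype(np.float32))
            print(n,q,round(d["p"],2),np.round(d["rect"]),np.round(np.median(X,0),3),"zq",np.round(np.percentile(X[:,2],[5,95]),3),np.round(r[0]),np.round(r[1]),round(r[2],1),P["color"][m].mean(0).round())
    for q in ["probe_grip","probe_toe","board","shelf","pad","probe","ring_mid"]:
        for d in spot_point(P,q)[:3]:
            u,v=d["xy"];print(n,q,round(d["p"],2),np.round(d["xy"],1),np.round(C[int(v),int(u)],3))
E
```

```text
pics
top board 0.57 [270. 176.  88.  89.] [0.566 0.052 0.007] zq [0.002 0.013] [591. 112.] [300. 304.] 75.9 [114.  95.  67.]
top shelf 0.64 [255. 171.  48.  64.] [0.607 0.175 0.054] zq [0.047 0.101] [611. 187.] [177. 231.] 75.9 [55. 73. 77.]
top probe 0.7 [378. 239.  34.  45.] [ 0.332 -0.313  0.005] zq [-0.002  0.081] [ 331. -314.] [206.  44.] 35.5 [32. 35. 41.]
top probe 0.53 [375. 189.  47.  18.] [ 0.538 -0.309  0.016] zq [0.01  0.091] [ 537. -295.] [ 34. 199.] 15.7 [93. 83. 75.]
top probe 0.52 [439. 173.  53.  24.] [ 0.586 -0.586  0.007] zq [0.    0.082] [ 602. -556.] [188.  37.] 66.6 [23. 25. 29.]
top pad 0.83 [369. 190.  60.  22.] [ 0.531 -0.293  0.011] zq [0.006 0.016] [ 535. -287.] [ 79. 232.] 6.7 [93. 71. 49.]
top pad 0.29 [270. 176.  88.  91.] [0.567 0.051 0.007] zq [0.002 0.013] [592. 112.] [300. 301.] 75.8 [114.  95.  67.]
top jar 0.69 [388. 147.  15.  18.] [ 0.696 -0.355  0.067] zq [0.002 0.074] [ 700. -359.] [59. 54.] 47.5 [107. 108. 107.]
top dish 0.79 [340. 129.  22.  26.] [ 0.785 -0.181  0.016] zq [0.005 0.031] [ 784. -178.] [90. 85.] 29.5 [27. 79. 43.]
top dish 0.24 
[... 2277 characters left out ...]
] [172.  25.] 51.0 [161.  58.  63.]
side driver 0.95 [237. 365.  76.  19.] [0.352 0.367 0.022] zq [0.012 0.028] [379. 389.] [193.  33.] 49.7 [156.  71.  78.]
side probe_grip 0.8 [390.8 100.6] [ 0.572 -0.615  0.08 ]
side probe_grip 0.77 [354.3 142.2] [ 0.548 -0.351  0.088]
side probe_toe 0.88 [349.4 130.1] [ 0.644 -0.472 -0.003]
side probe_toe 0.78 [336.9 190.7] [ 0.508 -0.202  0.014]
side probe_toe 0.46 [371.9 194.7] [ 0.413 -0.263  0.006]
side board 0.96 [249.8 244.1] [0.568 0.134 0.051]
side shelf 0.72 [236.9 251.4] [0.549 0.194 0.111]
side pad 0.55 [344.4 175.4] [ 0.524 -0.27   0.014]
side probe 0.85 [390.9 117.7] [ 0.559 -0.614  0.008]
side probe 0.82 [350.7 155.1] [ 0.557 -0.351  0.021]
```

View pics/a.png

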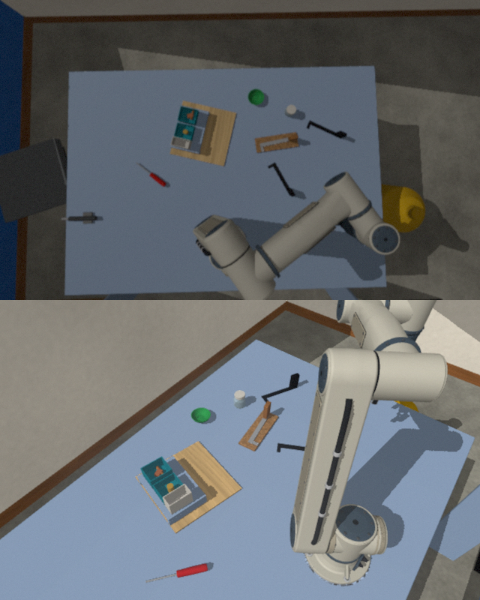

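The picture shows the wooden-handled probe on the cork pad at about (390,181) in the full top image, with two black look-alikes beside it. The shelf is on the board's left half. I'll move over the probe for a close look.

```bash
python3 -m creep '[[27,12,6,0,0,0],[27,12,6,0,0,0],[27,12,6,0,0,0],[27,12,6,0,0,0],[27,12,6,0,0,0],[27,12,6,0,0,0],[27,12,6,0,0,0],[27,12,6,0,0,0],[27,12,6,0,0,0],[27,12,6,0,0,0],[27,12,0,0,0,0],[27,12,0,0,0,0],[0,0,0,0,0,0]]' 0 50
python3 - <<'E'
from h import *
from scipy.spatial.transform import Rotation as Ro
s=env.state();print(s)
print(Ro.from_euler('xyz',s["orientation"]).as_matrix().round(3))
W=capture("wrist");save(W,"w1.png");np.savez("w1.npz",**W)
C=cloud(W);print("cam",(-W["R"].T@W["t"]).round(3))
for q in ["probe","pad"]:
    for d in cut_out(W,q)[:2]:
        m=d["mask"]&(W["range_z"]>0);X=C[m];print(q,d["p"],np.round(d["rect"]),np.percentile(X[:,2],[5,50,95]).round(4),cv2.minAreaRect((X[:,:2]*1000).astype(np.float32)))
        if q=="probe":
            for lo,hi in ((.07,.2),(-.01,.04)):
                Y=X[(X[:,2]>lo)&(X[:,2]<hi)]
                print(lo,len(Y),np.median(Y[:,2]).round(4),cv2.minAreaRect((Y[:,:2]*1000).astype(np.float32)))
for q in ["probe_grip","probe_toe","probe","pad"]:
    for d in spot_point(W,q)[:2]:
        u,v=d["xy"];print(q,round(d["p"],2),np.round(d["xy"],1),C[int(v),int(u)].round(4))
E
```

```text
time_s: 3.12
eef_pos: [0.4978, -0.3772, 0.2685]
orientation: [-1.57, -0.001, 1.892]
contact_force: [0.3, 0.4, -0.9]
gripper_width: 1.0
{'time_s': 3.125, 'joint_pos': array([-3.98903900e-01,  4.06400057e-01,  4.70875097e-01, -4.45237501e-04,
       -1.63674381e+00, -8.50943104e-01]), 'qvel': array([-0.03109817, -0.02618258, -0.01763855,  0.01085564, -0.00157712,
        0.01485203]), 'effort': array([ 9.30901654e-01, -4.71989214e+01,  2.45009118e+01,  5.38264722e+00,
        3.35172436e-02, -1.73740019e-01]), 'eef_pos': array([ 0.49781881, -0.37720173,  0.26854445]), 'orientation': array([-1.56998213e+00, -1.30481584e-03,  1.89177413e+00]), 'contact_force': array([ 0.26280981,  0.39821698, -0.863158  ]), 'torque': array([-0.02058053, -0.00977907, -0.01401326]), 'gripper_width': 0.9997088759405128}
[[-0.315 -0.001 -0.949]
 [ 0.949  0.001 -0.315]
 [ 0.001 -1.     0.001]]
cam [ 0.425 -0.402  0.434]
probe 0.98 [366. 204. 139.  38.] [0.014  0.0161 0.0919] ((535.4544067382812, -291.2258605957031), (45.35265350341797, 197.23377990722656), 19.07953453063965)
0.07 647 0.091 ((551.3170776367188
[... 293 characters left out ...]
3515625), (160.91468811035156, 47.530555725097656), 30.197267532348633)
0.07 0 nan ((0.0, 0.0), (0.0, 0.0), 0.0)
-0.01 2221 0.0048 ((345.5975341796875, -294.4224853515625), (160.91468811035156, 47.530555725097656), 30.197267532348633)
pad 0.95 [371. 198. 161.  80.] [0.0095 0.0115 0.0128] ((535.4014892578125, -285.0447082519531), (86.03024291992188, 236.03810119628906), 7.857106685638428)
probe_grip 0.91 [110.8 150.1] [ 0.5567 -0.6184  0.0752]
probe_grip 0.69 [310.5 208.2] [ 0.5456 -0.3738  0.0917]
probe_toe 0.88 [236.1 220.2] [ 0.6306 -0.4674  0.0041]
probe_toe 0.79 [433.4 203.4] [ 0.5088 -0.2001  0.0154]
probe 0.64 [316.1 193.6] [ 0.5413 -0.3683  0.0384]
  return _methods._mean(a, axis=axis, dtype=dtype,
  ret = ret.dtype.type(ret / rcount)
```

View pics/w1.png

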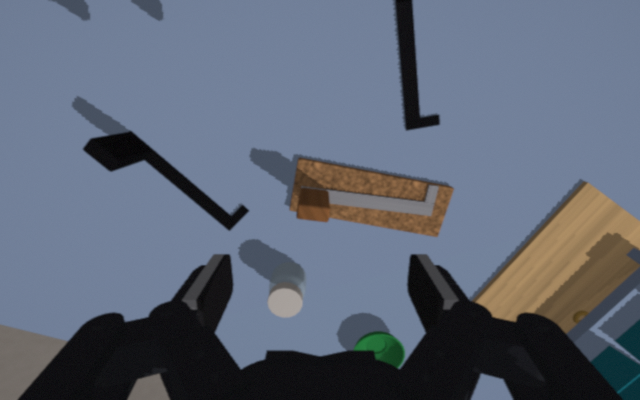

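The wooden-handled probe is at (313,205) in the wrist image with its toe at (433,203), and yaw is about 100.9° by two estimates. I'll turn the gripper and come down part way.

```bash
python3 -m creep '[[6,1,-12,0,0,0.16],[6,1,-12,0,0,0.16],[6,1,-12,0,0,0.16],[6,1,-12,0,0,0.16],[6,1,-12,0,0,0.16],[6,1,-12,0,0,0.16],[6,1,-12,0,0,0.16],[6,1,-12,0,0,0.16],[5.5,0.3,-12,0,0,0.16],[0,0,0,0,0,0],[0,0,0,0,0,0]]'
python3 - <<'E'
from h import *
W=capture("wrist");save(W,"w2.png")
C=cloud(W);print("cam",(-W["R"].T@W["t"]).round(3), env.state()["eef_pos"],env.state()["orientation"])
for d in cut_out(W,"probe")[:3]:
    m=d["mask"]&(W["range_z"]>0);X=C[m]
    for lo,hi in ((.07,.1),(-.01,.04)):
        Y=X[(X[:,2]>lo)&(X[:,2]<hi)]
        if len(Y)>9: print(d["p"],lo,len(Y),np.median(Y[:,2]).round(4),cv2.minAreaRect((Y[:,:2]*1000).astype(np.float32)))
E
```

```text
time_s: 4.85
eef_pos: [0.5497, -0.3704, 0.1625]
orientation: [-1.57, 0.001, -2.957]
contact_force: [0.6, -0.3, 0.6]
gripper_width: 0.999
cam [ 0.566 -0.448  0.328] [ 0.54988009 -0.37041152  0.16266638] [-1.56978783e+00  9.72591904e-04 -2.95638630e+00]
0.8 0.07 1205 0.0912 ((551.9426879882812, -369.0692138671875), (20.02879524230957, 39.30516815185547), 9.805085182189941)
0.8 -0.01 1908 0.0155 ((524.7362670898438, -294.8192443847656), (45.616180419921875, 195.34498596191406), 11.050826072692871)
0.76 -0.01 2141 0.0048 ((615.4680786132812, -495.83795166015625), (74.46249389648438, 47.394813537597656), 63.814544677734375)
0.62 -0.01 75 0.0081 ((710.2994995117188, -22.185016632080078), (14.79667854309082, 18.611061096191406), 16.505718231201172)
```

View pics/w2.png

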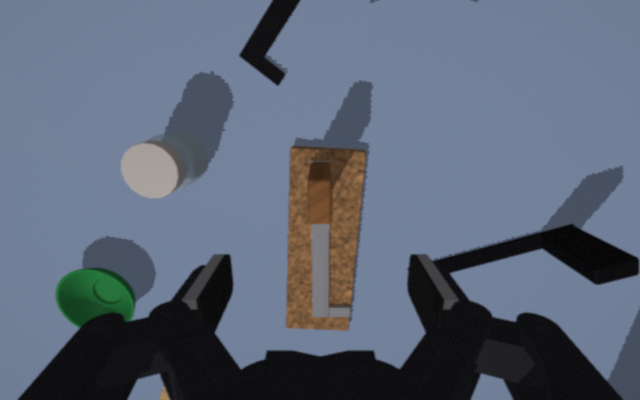

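```bash
python3 -m creep '[[1,0.7,-10,0,0,0],[1,0.7,-12,0,0,0],[0,0,-12,0,0,0],[0,0,-12,0,0,0],[0,0,-12,0,0,0],[0,0,-12,0,0,0],[0,0,-12,0,0,0],[0,0,-12,0,0,0],[0,0,-10,0,0,0],[0,0,-8,0,0,0],[0,0,0,0,0,0],[0,0,0,0,0,0]]' && python3 -m creep '[[0,0,0,0,0,0],[0,0,0,0,0,0],[0,0,0,0,0,0],[0,0,0,0,0,0],[0,0,0,0,0,0],[0,0,0,0,0,0]]' 1 60
```

```text
time_s: 6.45
eef_pos: [0.5522, -0.3688, 0.0502]
orientation: [-1.57, 0.001, -2.953]
contact_force: [0.4, 0.0, -0.7]
gripper_width: 1.0
time_s: 7.2
eef_pos: [0.5518, -0.3688, 0.0499]
orientation: [-1.57, -0.0, -2.954]
contact_force: [-0.8, -0.2, 1.7]
gripper_width: 0.221
```

```bash
python3 -m creep '[[0,0,10,0,0,0],[0,0,20,0,0,0],[0,0,20,0,0,0],[0,0,20,0,0,0],[3,10,10,0,0,-0.02],[7,24,0,0,0,-0.04],[7,27,0,0,0,-0.043],[7,27,0,0,0,-0.043],[7,27,0,0,0,-0.043],[7,27,0,0,0,-0.043],[7,27,0,0,0,-0.043],[7,27,0,0,0,-0.043],[7,27,0,0,0,-0.043],[7,27,0,0,0,-0.04],[7,24,0,0,0,-0.035],[4,15,0,0,0,0],[3,10,0,0,0,0],[0,0,0,0,0,0],[0,0,0,0,0,0]]'
python3 - <<'E'
from h import *
W=capture("wrist");save(W,"w3.png");np.savez("w3.npz",**W)
T=capture("top");np.savez("t3.npz",**T);S=capture("side");np.savez("s3.npz",**S)
s=env.state();print(s["eef_pos"],s["orientation"],s["contact_force"])
C=cloud(W)
for q in ["probe","shelf","board","ring"]:
    for d in cut_out(W,q)[:2]:
        m=d["mask"]&(W["range_z"]>0);X=C[m]
        if len(X)>9: print(q,round(d["p"],2),np.round(d["rect"]),len(X),np.percentile(X[:,2],[5,50,95]).round(4),cv2.minAreaRect((X[:,:2]*1000).astype(np.float32)))
for q in ["probe_toe","shelf","board"]:
    for d in spot_point(W,q)[:2]:
        u,v=d["xy"];print(q,round(d["p"],2),np.round(d["xy"],1),C[int(v),int(u)].round(4))
E
```

```text
time_s: 9.57
eef_pos: [0.6317, -0.0702, 0.1297]
orientation: [-1.571, -0.0, 2.893]
contact_force: [0.3, -0.1, -2.1]
gripper_width: 0.221
[ 0.63175353 -0.07024557  0.1297175 ] [-1.57073287e+00 -1.66879699e-05  2.89272604e+00] [-0.29069036 -0.30154694 -2.22861263]
probe 0.9 [321. 272.  41. 169.] 5809 [0.0946 0.1695 0.172 ] ((650.0546264648438, -2.2954254150390625), (180.23960876464844, 42.44218444824219), 74.66960906982422)
shelf 0.73 [408. 358. 232.  84.] 1810 [0.0125 0.0457 0.198 ] ((602.085205078125, 76.41705322265625), (174.22628784179688, 312.3656921386719), 26.749099731445312)
board 0.56 [403. 272. 302. 147.] 23330 [0.0071 0.0083 0.0094] ((571.132568359375, 33.78466796875), (195.73605346679688, 312.7364196777344), 72.62699127197266)
board 0.37 [116. 107. 108. 107.] 9025 [0.0057 0.0176 0.0309] ((781.0897827148438, -180.07711791992188), (87.01123046875, 87.76201629638672), 26.890098571777344)
board 0.98 [388.3 307.3] [ 0.6076 -0.0697  0.2008]
```

View pics/w3.png

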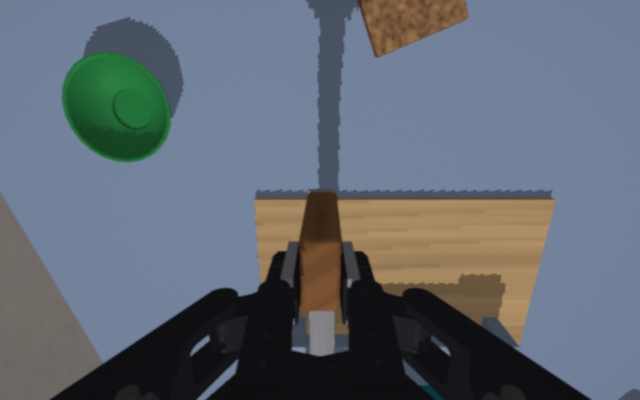

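Wrist image: probe held straight. The board's near edge is along row 195, columns 255–553, but the hand hides the shelf. I'll fit the shelf and the held probe from the three stored clouds.

```bash
python3 - <<'E'
from h import *
L=lambda n:dict(np.load(n))
W,T,S=L("w3.npz"),L("t3.npz"),L("s3.npz")
# board yaw from wrist cloud: board points region
for n,P in (("w",W),("t",T),("s",S)):
    C=cloud(P);X=C[P["range_z"]>0]
    c=P["color"][P["range_z"]>0].astype(int)
    b=(X[:,2]>.002)&(X[:,2]<.016)&(c[:,0]>c[:,2]+25)&(abs(X[:,0]-.59)<.25)&(abs(X[:,1]-.11)<.25)
    r=cv2.minAreaRect((X[b,:2]*1000).astype(np.float32));print(n,"board",b.sum(),np.median(X[b,2]).round(4),np.round(r[0],1),np.round(r[1],1),round(r[2],2))
    yaw=np.radians(75.9);ex=np.array([np.cos(yaw),np.sin(yaw)]);ey=np.array([-ex[1],ex[0]])
    q=X[:,:2]-[.591,.112];a=np.c_[q@ex,q@ey]*1000
    p=(X[:,2]>.046)&(X[:,2]<.060)&(abs(a[:,0])<170)&(abs(a[:,1])<150)
    # plate front edge in bins of y
    for y0 in range(-110,111,20):
        k=p&(abs(a[:,1]-y0)<10)
        if k.sum()>3: print("  y",y0,k.sum(),"x",np.percentile(a[k,0],[0,3,97,100]).round(1),"z",np.median(X[k,2]).round(4))
    if p.sum(): print("  yrange",np.percentile(a[p,1],[0,1,99,100]).round(1))
for P,n in ((T,"t"),(S,"s")):
    for d in spot_point(P,"probe_toe")[:3]:
        u,v=d["xy"];print(n,"toe",round(d["p"],2),cloud(P)[int(v),int(u)].round(4),np.round(d["xy"]))
    for q in("board","shelf"):
        for d in spot_point(P,q)[:1]:print(n,q,d["p"],px(P,*d["xy"],zw=.008 if q=="shelf" else -.022).round(4))
im=np.vstack([cv2.resize(T["color"][100:260,180:420],(600,300),interpolation=3)[:, :],cv2.resize(S["color"][130:330,150:450],(600,300),interpolation=3)])
cv2.imwrite("pics/ts.png",im[...,::-1])
E
```

```text
w board 23068 0.0083 [576.9  51.9] [178.9 300.4] 75.78
  y -110 134 x [-12.3 -11.7  -5.1  -3.7] z 0.0515
  y -90 43 x [-12.  -11.6  -2.5  -1.9] z 0.0519
  y -70 119 x [-11.9 -11.7  -4.5  -3.2] z 0.0517
  y -50 16 x [-11.4 -11.3  -7.   -6.6] z 0.052
  y -10 12 x [ 5.6  5.8 12.7 12.8] z 0.0524
  y 10 190 x [10.4 12.3 38.8 39.6] z 0.0522
  y 30 142 x [-11.3 -11.1  40.4  40.9] z 0.0526
  y 50 14 x [-7.2 -6.7 -0.3 -0.2] z 0.0521
  y 110 55 x [-11.7 -11.5  -6.8  -4.7] z 0.0502
  yrange [-113.9 -113.3  111.7  113.4]
t board 1412 0.0078 [516.7 159.5] [257.4 429.6] 10.0
  y -10 11 x [117.8 118.2 148.2 148.3] z 0.0536
  y 10 37 x [108.9 109.1 148.9 149.1] z 0.054
  y 30 45 x [ 99.2 102.1 148.4 151. ] z 0.0543
  y 50 26 x [ 97.2  98.2 149.5 150.3] z 0.0526
  y 70 36 x [102.7 102.9 149.3 149.9] z 0.054
  y 90 43 x [ 92.8  95.9 146.9 148.4] z 0.0549
  y 110 41 x [ 90.5  91.6 148.  148.6] z 0.0513
  yrange [ -9.2  -6.7 113.1 113.7]
s board 4122 0.008 [588.7 110.4] [302.8 297.1] 75.85
  y -110 114 x [ -2.2  -0.2 146.7 149.4] z 0.0528
  y -90 217 x [ -2.9   1.  146.9 149.2] z 0.0536
  y -70 178 x [-10.1  -7.7 147.5 149.3] z 0.0535
  y -50 127 x [ -9.9  -8.5 148.2 149.1] z 0.0519
  y -30 134 x [-10.9  -8.7 148.2 149.6] z 0.0525
  y -10 268 x [-10.4  -6.6 146.1 149.1] z 0.0537
  y 10 261 x [-10.8  -5.4 146.5 149.5] z 0.0534
  y 30 137 x [-10.7  -9.4 148.3 149.2] z 0.0524
  y 50 147 x [-10.7  -7.4 148.  149.6] z 0.0523
  y 70 211 x [-10.6  -8.4 147.5 149.8] z 0.053
  y 90 155 x [-11.1  -7.4 147.7 149. ] z 0.0519
  y 110 339 x [-10.   -5.  144.8 149.6] z 0.052
  yrange [-117.5 -112.   113.5  115.3]
t toe 0.83 [ 0.6426 -0.4662  0.0016] [412. 162.]
t toe 0.52 [ 4.209e-01 -2.459e-01  3.000e-04] [360. 217.]
t board 0.7 [ 0.6128  0.129  -0.022 ]
s toe 0.83 [0.6972 0.095  0.0485] [227. 214.]
s board 0.56 [ 0.598   0.1006 -0.022 ]
s shelf 0.63 [0.596  0.1652 0.008 ]
```

View pics/ts.png

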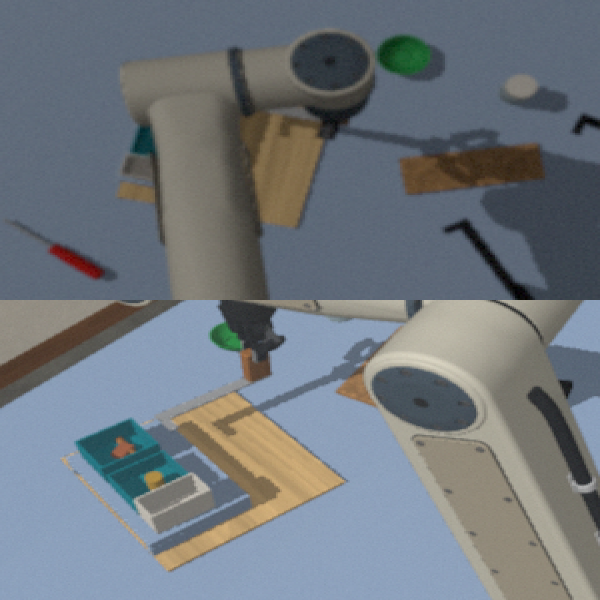

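Side picture: the held probe is at the free end of the shelf and all clear, and the shelf front edge is at board x ≈ −11.5 mm in both views. Now I'll back off, go down and touch slowly.

```bash
python3 -m creep '[[-3,-12,0,0,0,0],[-4,-12,0,0,0,0],[-4,-12,0,0,0,0],[-3,-12,0,0,0,0],[0,0,-10,0,0,0],[0,0,-14,0,0,0],[0,0,-14,0,0,0],[0,0,-14,0,0,0],[0,0,-12,0,0,0],[0,0,-8,0,0,0],[0,0,-4,0,0,0],[0,0,-2,0,0,0],[0,0,0,0,0,0],[0,0,0,0,0,0]]' && python3 -m creep '[[0,0,-0.5,0,0,0],[0,0,-0.5,0,0,0],[0,0,0,0,0,0]]'&& python3 -m creep '[[0,0,-0.5,0,0,0],[0,0,-0.5,0,0,0],[0,0,0,0,0,0]]'
```

```text
time_s: 12.12
eef_pos: [0.6182, -0.1176, 0.0521]
orientation: [-1.571, 0.001, 2.894]
contact_force: [-0.0, -0.2, -2.1]
gripper_width: 0.218
time_s: 12.5
eef_pos: [0.6179, -0.1176, 0.0507]
orientation: [-1.571, -0.0, 2.894]
contact_force: [-1.0, 0.4, -3.1]
gripper_width: 0.218
time_s: 12.88
eef_pos: [0.6179, -0.1176, 0.0496]
orientation: [-1.571, -0.0, 2.894]
contact_force: [0.0, -0.7, -1.6]
gripper_width: 0.219
```

```bash
python3 -m creep '[[0,0,-0.5,0,0,0],[0,0,-0.5,0,0,0],[0,0,0,0,0,0]]'; python3 -m creep '[[0,0,-0.4,0,0,0],[0,0,0,0,0,0]]';  python3 -m creep '[[0,0,-0.3,0,0,0],[0,0,0,0,0,0]]'
```

```text
time_s: 13.25
eef_pos: [0.6179, -0.1176, 0.0486]
orientation: [-1.571, -0.0, 2.894]
contact_force: [0.1, 0.3, -1.4]
gripper_width: 0.216
time_s: 13.5
eef_pos: [0.6179, -0.1176, 0.0482]
orientation: [-1.571, -0.0, 2.894]
contact_force: [-0.2, 0.1, -1.1]
gripper_width: 0.219
time_s: 13.75
eef_pos: [0.6179, -0.1176, 0.048]
orientation: [-1.571, -0.0, 2.894]
contact_force: [0.1, 0.5, -2.3]
gripper_width: 0.218
```

```bash
python3 -m creep '[[0,0,-0.3,0,0,0],[0,0,0,0,0,0]]'; python3 -m creep '[[0,0,-0.3,0,0,0],[0,0,0,0,0,0]]'
```

```text
time_s: 14.0
eef_pos: [0.6178, -0.1176, 0.0476]
orientation: [-1.571, -0.0, 2.894]
contact_force: [-0.2, 0.6, -3.0]
gripper_width: 0.221
time_s: 14.25
eef_pos: [0.6179, -0.1176, 0.0474]
orientation: [-1.571, -0.0, 2.894]
contact_force: [1.2, 0.3, -2.4]
gripper_width: 0.218
```

```bash
for i in 1; do python3 -m creep '[[0,0,-0.3,0,0,0],[0,0,0,0,0,0]]'; python3 -m creep '[[0,0,-0.3,0,0,0],[0,0,0,0,0,0]]'|sed -n 2,4p; done; python3 -c "
from h import *
s=env.state();print(s['contact_force'],s['torque'])"
```

```text
time_s: 14.5
eef_pos: [0.6179, -0.1176, 0.047]
orientation: [-1.571, -0.0, 2.894]
contact_force: [0.5, 0.2, -1.8]
gripper_width: 0.22
eef_pos: [0.6179, -0.1176, 0.0468]
orientation: [-1.571, 0.0, 2.894]
contact_force: [0.2, 0.1, -1.1]
[ 0.17311969  0.13925714 -1.13047183] [-0.0618951   0.0543856  -0.04336245]
```

```bash
python3 -m creep '[[0,0,-0.3,0,0,0],[0,0,0,0,0,0]]'|sed -n 2,4p;python3 -c "
from h import *
s=env.state();print(s['contact_force'],s['torque'])"
```

```text
eef_pos: [0.6179, -0.1177, 0.0467]
orientation: [-1.571, 0.0, 2.894]
contact_force: [-1.1, -0.2, -0.1]
[-1.05800121 -0.23876313 -0.07698136] [-0.10355813  0.18356069  0.0451391 ]
```

```bash
python3 -m creep '[[0,0,-0.15,0,0,0],[0,0,0,0,0,0]]'|sed -n 2,4p;python3 -c "
from h import *
s=env.state();print(s['contact_force'],s['torque'])"
```

```text
eef_pos: [0.618, -0.1177, 0.0466]
orientation: [-1.571, 0.0, 2.894]
contact_force: [-0.8, -2.0, 0.9]
[-0.7618718  -1.98188051  0.85097118] [-0.25652216  0.39436754  0.04473725]
```

Load is about 3 N. Slide in.

```bash
python3 -m creep '[[1,3.9,0,0,0,0],[2,7.8,0,0,0,0],[2,7.8,0,0,0,0],[2,7.8,0,0,0,0],[2,7.8,0,0,0,0],[2,7.8,0,0,0,0],[1,3.9,0,0,0,0],[0,0,0,0,0,0]]'
```

```text
time_s: 16.25
eef_pos: [0.6303, -0.0702, 0.0467]
orientation: [-1.571, 0.001, 2.894]
contact_force: [-0.0, -1.8, 4.9]
gripper_width: 0.222
```

```bash
python3 -m creep '[[1,3.9,0.3,0,0,0],[2,7.8,0,0,0,0],[2,7.8,0,0,0,0],[2,7.8,0,0,0,0],[2,7.8,0,0,0,0],[1,3.9,0,0,0,0],[0,0,0,0,0,0]]'
```

```text
time_s: 17.12
eef_pos: [0.6402, -0.0307, 0.0467]
orientation: [-1.571, 0.0, 2.894]
contact_force: [-1.7, -2.0, 5.3]
gripper_width: 0.219
```

```bash
python3 -m creep '[[0.5,2,0.3,0,0,0],[2,7.8,0,0,0,0],[2,7.8,0.1,0,0,0],[2,7.8,0.1,0,0,0],[0.5,2,0,0,0,0],[0,0,0,0,0,0]]'
```

```text
time_s: 17.88
eef_pos: [0.6469, -0.0034, 0.0467]
orientation: [-1.572, -0.0, 2.894]
contact_force: [-0.0, 0.5, 1.3]
gripper_width: 0.215
```

```bash
python3 -m creep '[[1,3.9,0,0,0,0],[1.2,4.8,0,0,0,0],[1,3.9,0,0,0,0],[0,0,0,0,0,0]]';  python3 -c "
from h import *
s=env.state();print(s['contact_force'],s['torque'])"
```

```text
time_s: 18.38
eef_pos: [0.6501, 0.009, 0.0468]
orientation: [-1.572, -0.0, 2.894]
contact_force: [-0.0, 1.7, -0.4]
gripper_width: 0.223
[-0.0236222   1.65456346 -0.39743336] [ 0.22108531 -0.03025508  0.02803745]
```

```bash
python3 -m creep '[[-2.4,0.6,-0.1,0,0,0],[-4.8,1.2,0,0,0,0],[-4.8,1.2,0,0,0,0],[-4.8,1.2,0,0,0,0],[-4.8,1.2,0,0,0,0],[-4.8,1.2,0,0,0,0],[-4.8,1.2,0,0,0,0],[-4.8,1.2,0,0,0,0]]'
```

```text
time_s: 19.38
eef_pos: [0.6137, 0.0173, 0.047]
orientation: [-1.571, -0.0, 2.894]
contact_force: [0.3, 0.0, -2.9]
gripper_width: 0.215
```

```bash
python3 -m creep '[[-4.8,1.2,0,0,0,0],[-4.8,1.2,0,0,0,0],[-4.8,1.2,0,0,0,0],[-4.8,1.2,0,0,0,0],[-4.8,1.2,0,0,0,0],[-4.8,1.2,0,0,0,0]]'
```

```text
time_s: 20.12
eef_pos: [0.585, 0.0245, 0.0471]
orientation: [-1.571, -0.0, 2.894]
contact_force: [-1.0, -0.3, -2.7]
gripper_width: 0.218
```

```bash
python3 -m creep '[[-2.4,0.6,-0.3,0,0,0],[-4.8,1.2,-0.1,0,0,0],[0,0,0,0,0,0]]';python3 -c "
from h import *
s=env.state();print(s['contact_force'],s['torque'])"
```

```text
time_s: 20.5
eef_pos: [0.5778, 0.0264, 0.0468]
orientation: [-1.571, -0.0, 2.894]
contact_force: [0.4, 0.0, -0.0]
gripper_width: 0.22
[ 0.36013064  0.01777558 -0.04070536] [0.2371981  0.39827178 0.03298524]
```

Load is about 2 N. A touch more, then continue the sweep.

```bash
python3 -m creep '[[-4.8,1.2,-0.15,0,0,0],[-4.8,1.2,0,0,0,0],[-4.8,1.2,0,0,0,0],[-4.8,1.2,0,0,0,0]]'; python3 -m creep '[[-4.8,1.2,0,0,0,0],[-4.8,1.2,0,0,0,0],[-4.8,1.2,0,0,0,0]]'
```

```text
time_s: 21.0
eef_pos: [0.5589, 0.0311, 0.0468]
orientation: [-1.571, 0.001, 2.894]
contact_force: [0.4, -0.7, -0.5]
gripper_width: 0.225
time_s: 21.38
eef_pos: [0.5445, 0.0347, 0.0467]
orientation: [-1.571, 0.001, 2.894]
contact_force: [1.2, -0.3, 0.7]
gripper_width: 0.218
```

```bash
python3 -m creep '[[-4.8,1.2,0,0,0,0],[-4.8,1.2,0,0,0,0],[-4.8,1.2,0,0,0,0],[-4.8,1.2,0,0,0,0],[-4.8,1.2,0,0,0,0],[0,0,0,0,0,0]]';python3 -c "
from h import *
s=env.state();print(s['contact_force'],s['torque'])"
```

```text
time_s: 22.12
eef_pos: [0.52, 0.0408, 0.0467]
orientation: [-1.571, -0.0, 2.894]
contact_force: [0.9, 0.2, 4.6]
gripper_width: 0.219
[0.85465574 0.20519578 4.60316634] [ 0.18412248 -0.11443153 -0.09481001]
```

```bash
python3 -m creep '[[-0.5,-2,0.2,0,0,0],[-1,-4,0,0,0,0],[-1.2,-4.8,0,0,0,0],[-1.2,-4.8,0,0,0,0],[-1.2,-4.8,0,0,0,0],[-1.2,-4.8,0,0,0,0],[-1.2,-4.8,0,0,0,0]]';python3 -m creep '[[-1.2,-4.8,0,0,0,0],[-1.2,-4.8,0,0,0,0],[-1.2,-4.8,0,0,0,0],[-1.2,-4.8,0,0,0,0],[-1.2,-4.8,0,0,0,0]]'
```

```text
time_s: 23.0
eef_pos: [0.5129, 0.0103, 0.0467]
orientation: [-1.571, 0.0, 2.894]
contact_force: [0.7, 0.7, 2.3]
gripper_width: 0.217
time_s: 23.62
eef_pos: [0.507, -0.0136, 0.0467]
orientation: [-1.571, 0.0, 2.894]
contact_force: [1.7, 4.8, 3.2]
gripper_width: 0.216
```

```bash
python3 -m creep '[[-1.2,-4.8,0.1,0,0,0],[-1.2,-4.8,0,0,0,0],[-1.2,-4.8,0,0,0,0],[-1.2,-4.8,0,0,0,0],[-1.2,-4.8,0,0,0,0],[-1.2,-4.8,0,0,0,0]]';python3 -m creep '[[-1.2,-4.8,0,0,0,0],[-1.2,-4.8,0,0,0,0],[-1.2,-4.8,0,0,0,0],[-1,-4,0,0,0,0],[0,0,0,0,0,0]]'; python3 - <<'E'
from h import *
S=capture("side");W=capture("wrist");save(W,"w4.png");cv2.imwrite("pics/s4.png",cv2.resize(S["color"][160:340,180:420],(800,600),interpolation=3)[...,::-1])
cv2.imwrite("pics/sw4.png",np.vstack([cv2.resize(S["color"][160:340,180:420],(533,400),interpolation=3),cv2.resize(W["color"],(533,333))])[:,:,::-1][:600])
for q in("ring","ring_mid"):
  for P in(S,W):
    for d in spot_point(P,q)[:2]:print(q,round(d["p"],2),np.round(d["xy"],1),px(P,*d["xy"],zw=.014).round(4))
E
```

```text
time_s: 24.38
eef_pos: [0.4994, -0.0426, 0.0465]
orientation: [-1.57, -0.001, 2.893]
contact_force: [0.4, 1.5, 1.6]
gripper_width: 0.22
time_s: 25.0
eef_pos: [0.4947, -0.0612, 0.0467]
orientation: [-1.57, -0.001, 2.893]
contact_force: [-0.9, -1.4, 0.4]
gripper_width: 0.222
ring 0.59 [275.8 253.2] [0.5056 0.0946 0.014 ]
ring_mid 0.41 [278.3 249.5] [0.508  0.0808 0.014 ]
```

View pics/sw4.png

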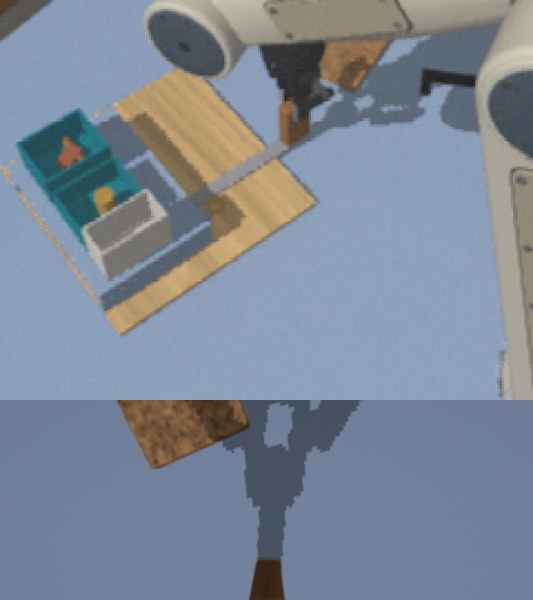

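The ring shows at about (215,205) in the side crop, in the nook just outside the shelf's front edge. The networks agree with the predicted (0.508, 0.088). I'll drag 25 mm further, back the probe off the ring, and lift.

```bash
python3 -m creep '[[-0.5,-2,0,0,0,0],[-1.2,-4.8,0,0,0,0],[-1.2,-4.8,0,0,0,0],[-1.2,-4.8,0,0,0,0],[-1.2,-4.8,0,0,0,0],[-0.7,-3,0,0,0,0],[0,0,0,0,0,0]]';python3 -m creep '[[0.4,1.5,0,0,0,0],[1.6,1,0,0,0,0],[1.5,-0.4,0,0,0,0],[0,0,3,0,0,0],[0,0,8,0,0,0],[0,0,16,0,0,0],[0,0,20,0,0,0],[0,0,20,0,0,0],[0,0,15,0,0,0],[0,0,0,0,0,0]]'; python3 - <<'E'
from h import *
S=capture("side")
cv2.imwrite("pics/s5.png",cv2.resize(S["color"][160:340,180:420],(800,600),interpolation=3)[...,::-1])
for q in("ring","ring_mid"):
    for d in spot_point(S,q)[:2]:print(q,round(d["p"],2),np.round(d["xy"],1),px(S,*d["xy"],zw=.014).round(4))
E
```

```text
time_s: 26.18
eef_pos: [0.489, -0.0852, 0.0468]
orientation: [-1.57, -0.0, 2.893]
contact_force: [-0.3, 0.3, -1.7]
gripper_width: 0.216
time_s: 27.42
eef_pos: [0.4935, -0.0826, 0.13]
orientation: [-1.572, 0.003, 2.894]
contact_force: [0.5, 1.4, -3.0]
gripper_width: 0.221
ring 0.64 [236.  369.4] [0.3679 0.4007 0.014 ]
ring 0.55 [283.6 247.1] [0.5012 0.0652 0.014 ]
ring_mid 0.37 [285.4 246.6] [0.4982 0.0607 0.014 ]
```

View pics/s5.png

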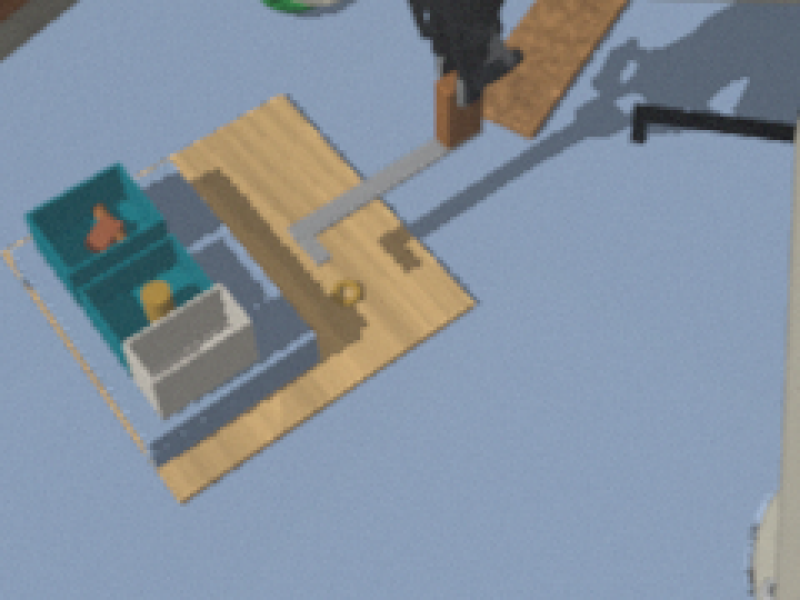

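The ring at crop (346,292), about (0.500, 0.064), is 40 mm or more clear of the shelf front, and the probe is off it. Now I'll carry the probe back to the pad.

```bash
python3 -m creep '[[3,-12,0,0,0,0.015],[5,-25,0,0,0,0.04],[5,-25,0,0,0,0.04],[5,-25,0,0,0,0.04],[5,-25,0,0,0,0.04],[5,-25,0,0,0,0.04],[5,-25,0,0,0,0.04],[5,-25,0,0,0,0.04],[5,-25,0,0,0,0.04],[5,-25,0,0,0,0.04],[5,-25,0,0,0,0.04],[3,-14,0,0,0,0.02],[2.3,-10.2,0,0,0,0],[0,0,0,0,0,0],[0,0,0,0,0,0]]'
```

```text
time_s: 29.45
eef_pos: [0.551, -0.3683, 0.1286]
orientation: [-1.571, -0.0, -2.954]
contact_force: [-0.0, 0.3, -1.5]
gripper_width: 0.219
```

```bash
python3 -m creep '[[0.5,-0.5,-8,0,0,0],[0.3,0,-14,0,0,0],[0,0,-14,0,0,0],[0,0,-14,0,0,0],[0,0,-12,0,0,0],[0,0,-7,0,0,0],[0,0,-4,0,0,0],[0,0,-2,0,0,0],[0,0,-1,0,0,0],[0,0,-0.5,0,0,0],[0,0,0,0,0,0],[0,0,0,0,0,0]]'; python3 -m creep '[[0,0,-0.4,0,0,0],[0,0,-0.4,0,0,0],[0,0,0,0,0,0]]'
```

```text
time_s: 30.95
eef_pos: [0.5519, -0.3694, 0.0525]
orientation: [-1.571, 0.0, -2.955]
contact_force: [-0.5, -0.8, -2.8]
gripper_width: 0.218
time_s: 31.32
eef_pos: [0.5518, -0.3693, 0.0514]
orientation: [-1.571, -0.0, -2.955]
contact_force: [0.1, 0.2, -2.0]
gripper_width: 0.218
```

```bash
python3 -m creep '[[0,0,-0.4,0,0,0],[0,0,-0.4,0,0,0],[0,0,0,0,0,0]]'|sed -n 2,4p; python3 -m creep '[[0,0,-0.3,0,0,0],[0,0,0,0,0,0]]'|sed -n 2,4p;  python3 -m creep '[[0,0,-0.3,0,0,0],[0,0,0,0,0,0]]'|sed -n 2,4p
```

```text
eef_pos: [0.5518, -0.3694, 0.0506]
orientation: [-1.571, -0.0, -2.955]
contact_force: [0.7, -0.4, -2.3]
eef_pos: [0.5518, -0.3694, 0.0504]
orientation: [-1.571, -0.0, -2.955]
contact_force: [-1.3, 0.1, -2.4]
eef_pos: [0.5518, -0.3694, 0.0501]
orientation: [-1.571, 0.0, -2.955]
contact_force: [0.0, -1.0, -1.1]
```

```bash
python3 -m creep '[[0,0,-0.2,0,0,0],[0,0,0,0,0,0]]'|sed -n 2,4p; python3 -m creep '[[0,0,-0.1,0,0,0],[0,0,0,0,0,0]]'|sed -n 2,4p
```

```text
eef_pos: [0.5518, -0.3694, 0.05]
orientation: [-1.571, 0.0, -2.955]
contact_force: [-0.1, 0.1, -0.6]
eef_pos: [0.5518, -0.3694, 0.0499]
orientation: [-1.571, 0.0, -2.955]
contact_force: [-1.0, 0.1, -0.2]
```

Down on the pad at the original height (0.0499). Release and lift.

```bash
python3 -m creep '[[0,0,-0.1,0,0,0],[0,0,0,0,0,0]]'|sed -n 2,4p; python3 -m creep '[[0,0,0,0,0,0],[0,0,0,0,0,0],[0,0,0,0,0,0],[0,0,0,0,0,0],[0,0,0,0,0,0],[0,0,0,0,0,0]]' 0 && python3 -m creep '[[0,0,6,0,0,0],[0,0,14,0,0,0],[0,0,20,0,0,0],[0,0,20,0,0,0],[0,0,20,0,0,0],[0,0,20,0,0,0],[0,0,20,0,0,0],[0,-8,10,0,0,0],[0,0,0,0,0,0],[0,0,0,0,0,0]]'; python3 - <<'E'
from h import *
W=capture("wrist");S=capture("side")
C=cloud(W)
for d in cut_out(W,"probe")[:3]:
    m=d["mask"]&(W["range_z"]>0);X=C[m]
    for lo,hi in ((.07,.1),(-.01,.04)):
        Y=X[(X[:,2]>lo)&(X[:,2]<hi)]
        if len(Y)>9: print(d["p"],lo,len(Y),np.percentile(Y[:,2],[5,50,95]).round(4),cv2.minAreaRect((Y[:,:2]*1000).astype(np.float32)))
for q in("ring_mid","jar","dish","driver"):
    for d in spot_point(S,q)[:1]:print(q,round(d["p"],2),px(S,*d["xy"],zw=.014).round(4))
cv2.imwrite("pics/f.png",np.vstack([cv2.resize(W["color"],(480,300)),cv2.resize(S["color"],(480,300))])[...,::-1])
E
```

```text
eef_pos: [0.5518, -0.3694, 0.0499]
orientation: [-1.571, 0.0, -2.955]
contact_force: [-1.1, 0.2, 0.2]
time_s: 33.7
eef_pos: [0.5518, -0.3694, 0.0497]
orientation: [-1.571, 0.0, -2.955]
contact_force: [0.5, 0.3, -0.5]
gripper_width: 1.0
time_s: 34.95
eef_pos: [0.5514, -0.3772, 0.1786]
orientation: [-1.572, -0.001, -2.955]
contact_force: [0.9, -0.2, -0.8]
gripper_width: 0.997
0.97 0.07 1035 [0.0715 0.0801 0.0816] ((268.0118713378906, -349.4883117675781), (40.7806396484375, 20.339107513427734), 27.17737579345703)
0.97 -0.01 2351 [0.0033 0.0053 0.0358] ((309.4623718261719, -326.1312255859375), (252.2867431640625, 43.18622970581055), 18.48011589050293)
0.91 0.07 1067 [0.0787 0.0912 0.0924] ((552.44970703125, -369.84417724609375), (19.790639877319336, 39.636539459228516), 10.805726051330566)
0.91 -0.01 1831 [0.0137 0.0154 0.0171] ((528.3226928710938, -293.5400085449219), (45.22064208984375, 198.80770874023438), 13.17309284210205)
0.9 -0.01 2231 [0.0032 0.0048 0.0062] ((612.41455078125, -501.8395690917969), (88.37721252441406, 47.37395095825195), 64.10880279541016)
ring_mid 0.61 [0.5067 0.0591 0.014 ]
jar 0.72 [ 0.6912 -0.3467  0.014 ]
dish 0.58 [ 0.7708 -0.161   0.014 ]
driver 0.83 [0.3615 0.3988 0.014 ]
```

View pics/f.png

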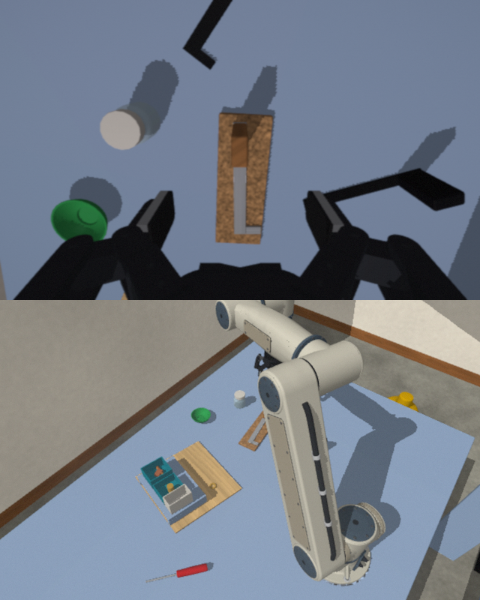

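The probe stands flat on the pad at its old place, the ring lies on open board at about (213,486), and the bystanders are unmoved. Handing in.

```bash
python3 -c "
from station import job
print(job.finish_job())"
```

```text
the job is handed in; nothing more can be done
None
```

The ring is out on the open board, and the job is handed in at about 35 s of robot time.

I took the probe by its wooden handle and found the board face by touch. I slid the blade in at the free end, swept sideways toward the ring, and dragged it out. Then I set the probe back on the cork pad, opened the gripper and lifted it clear.

**Last checks:**
- **Ring:** it lies on the open board at about (0.50, 0.06) m. Its edge is about 43 mm clear of the shelf front, by an estimate good to several mm. The network readings of its position differed by up to about 8 mm.
- **Probe:** it stands flat on the pad, within about 1 mm of its starting place. The blade top is at 15.4 mm and the handle top at 91.2 mm, the same as at the start.
- **Bystanders:** the jar, dish and screwdriver look untouched in the last picture. I only compared them by eye and with rough network readings.

**Less good:** the blade load did not stay within 2 to 5 N all the way. It rose briefly to about 7 N while sliding in and at the end of the sweep. During part of the sweep it dropped to nearly zero, with the blade perhaps 0.3 mm off the board, before I corrected it. The highest force reading I saw was about 6 N, and I read it only at the end of each move.

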